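# Kit a pacemaker into its shadow caddy

## Task

Gather the pacemaker kit into the white caddy: the implant with the clear header lying flat, centred and lined up on its outline (either way round), the oblong two-pin brass block standing, centred and lined up on its outline (either way round), and the tall slim vial upright and centred on the round outline. Set each part down gently without dropping it, and let go. Leave the look-alikes where they are: the can without a header, the square one-pin block and the squat vial.

Things in the scene. Friction and masses are not known exactly. Their poses are not given: they have to be found in the camera images.
- implant: the complete pacemaker implant: a flat titanium can, rounded at one end, with a clear plastic header (two brass ports inside) at the other. 53 mm long along its x (header at +x), 42 mm wide along y, 8 mm thick, about 30 g, lying flat on the cart top; the straight parallel sides to grip are those facing +y and -y, at its middle. Origin at the centre of its underside, z up.
- bare_can: look-alike, not in the kit: the same flat titanium can but with no clear header, 41 mm long (x) by 42 mm wide (y) by 8 mm thick; origin within 1 mm of the centre of its underside. Leave it where it lies.
- pin_block: the connector pin block: an oblong brass block 34 mm (x) by 18 mm (y) by 16 mm high with two upright steel pins on top (6 mm thick, 8 mm tall, 10 mm either side of the middle along x), about 80 g. Grip it across y. Origin at the centre of its underside, z up.
- square_block: look-alike, not in the kit: a square brass block 24 x 24 x 16 mm with a single upright steel pin 8 mm thick and 8 mm tall in the middle. Leave it where it stands. Origin at the centre of its underside, z up.
- vial: the tall slim clear glass vial with a crimped aluminium cap, standing upright: glass 24 mm across for its lowest 34 mm, 48 mm tall in all, about 22 g. Origin at the centre of its underside, z up.
- squat_vial: look-alike, not in the kit: a squat, wide clear glass vial with aluminium cap, standing: 36 mm across, 32 mm tall. Leave it where it stands. Origin at the centre of its underside, z up.
- pad_oval: black pad with the implant's outline. 72 x 72 x 12 mm, fixed in the caddy; origin at the centre of its underside, flat top 12 mm above it (18 mm above the cart top); the three pads lie side by side 84 mm apart in any order. On its top a printed flat grey outline, centred on the pad: 59 x 46 mm, rounded at one end and narrower at the other, long along the pad's x.
- pad_oblong: black pad with the pin block's outline. 72 x 72 x 12 mm, fixed in the caddy; origin at the centre of its underside, flat top 12 mm above it (18 mm above the cart top); the three pads lie side by side 84 mm apart in any order. On its top a printed flat grey outline, centred on the pad: an oblong 40 x 24 mm, long along the pad's x, with two black dots.
- pad_round: black pad with the tall vial's outline. 72 x 72 x 12 mm, fixed in the caddy; origin at the centre of its underside, flat top 12 mm above it (18 mm above the cart top); the three pads lie side by side 84 mm apart in any order. On its top a printed flat grey outline, centred on the pad: a disc 30 mm across.
- caddy: fixed white tray 100 mm (x) by 268 mm (y), walls 14 mm high (lower than the pads' tops), holding the three pads in a row along its y. Origin at the centre of its underside. The six loose parts start between robot and caddy, middles 90 mm or more apart. Bystanders: a drawer unit with a vise, 0.15 m tall, left of y = 0.44 m; a screwdriver and a bottle right of y = -0.36 m.
Not all that is in view belongs to the job. Leave any green look-alike of the vial alone.

How it is judged:
By the outcome, as a careful person would: the job done as asked, in the order asked, and still so for the second after the job is handed in, with the robot touching nothing.
It also fails if it takes over 96 s, if anything falls off the work surface, if the arm or the gripper's body presses on something with over 40 N, if the wrist force passes 120 N, or if a joint passes its speed limit or range.

## Robot

A 6-joint arm with a two-finger parallel gripper is mounted at the origin on the work surface. World frame = base frame: x ahead of the robot, y to its left, z up, the work surface at z = 0. Lengths are in m, angles in rad, forces in N, time in s.
With the tool pointing down it reaches from about 0.25 to 0.775 m from the base axis. Payload 4 kg.
Tool frame: the origin (TCP) lies at the very end of the fingers, on their centre line; the grasp point (between the pads) lies 19 mm behind it (tcp_to_grasp is the distance from the TCP to the grasp point, in m); z points along the fingers, y is the line along which they close (so a half turn about z gives the same grasp; the last joint's range is limited). The gripper opens to 94 mm and grips with 3 to 60 N. Pads are 16 mm wide; open, the fingers measure 119 mm over their backs; the gripper's body (75 mm by 177 mm) begins 78 mm behind the grasp point.
Start: joints at [1.047, 0.087, 1.371, -0, 1.684, -0.103], TCP at [0.225, 0.502, 0.206] pointing down, gripper open.
Joint ranges: [-3.1, 3.1], [-0.76, 2.03], [0.27, 2.55], [-1.08, 4.22], [0.17, 2.65], [-2.57, 2.57]. Speed limits (rad/s): [2.79, 2.79, 3.14, 3.14, 3.14, 3.14].

## Interface

Orientations are given as [roll, pitch, yaw] about the fixed x, y, z axes, in that order (R = Rz(yaw) Ry(pitch) Rx(roll)).
In Python, from bench import * gives the robot as it stands.
- The arm moves only by the tool pendant, called after "Call:" in YAML: its name, and indented under it one key for each argument. Schema: {"type":"object","properties":{"increments":{"type":"array","items":{"type":"array","prefixItems":[{"type":"number"},{"type":"array","items":{"type":"number"},"minItems":3,"maxItems":3},{"type":"number"}],"minItems":3,"maxItems":3},"minItems":1,"maxItems":20},"only":{"type":"string"},"quiet":{"type":"boolean"},"lines":{"type":"string"}},"required":["increments"],"additionalProperties":false}. increments is a list of rows, 1 to 20 of them, each written [opening, [dx, dy, dz], turn]: the finger opening in m, then dx, dy, dz in a scale on which 1.0 is 0.2 m, then a turn about the tool's z in fractions of the full range, 1 being 2 pi rad; each row shifts and turns the commanded pose from where the row before left it, along the tool's axes as they then stand; what a row does not reach is not made up. A row lasts 1/12 s, in which the tool goes at most 0.0417 m and 0.125 rad, less where a joint would pass 70% of its speed; a pose out of reach is approached as far as the arm can. The fingers move at their own pace and stop on an object; the grip force is fixed at half the most. Time passes only in rows, so rows that do not move let the fingers close. The tool returns the time, the measured TCP pose, the force, the opening and the grip force at its end. only (a regular expression) keeps the lines of the reply that match it, lines (a string "A,B") keeps lines A to B, and quiet returns only ok. A shift or turn number past 1, either way, is cut back to 1. Input that does not fit is refused with a message, and nothing moves.
- get_obs(): the state, without advancing time (a new reading comes with each control period).
- snapshot(name): name is "scene" or "top" or "wrist"; returns a dict with "color" (384x512x3 uint8, blue, green, red), "fx", "fy", "cx", "cy" (pixels), "k1" (the pictures are not rectified: a ray, as slopes to the right and down, at radius r is drawn at 1 + k1 r^2 times it, then the intrinsics apply), "extrinsics" (4x4, takes a point from world to camera coordinates). Camera axes: x right, y down, z forward; pixel columns grow to the right and rows downward; lengths in m; the calibration is good to about 2 mm. A picture is of the moment at which its call begins. There is no depth.
- close_job(): hands the job in; it is judged then, once.
The state is a dict: "time": time; "joint_positions": joint angles; "qvel": joint speeds; "joint_torque": joint torques, N m; "tool_pos": TCP position; "ee_rot": TCP orientation; "wrist_force": force on the tool from outside, world axes, zero at the start; "wrist_torque": the same for the moment, N m; "width": finger opening in m; "finger_force": force on a finger pad.
Only numpy, scipy, OpenCV 4.12 (cv2) and the standard library are available. Lean on these libraries where they do the work, as an engineer would, in place of code of your own. Each camera call takes 0.05 s, during which the arm holds its last target. There are 200 camera calls.

## Working session

There is one attempt and no reset: what is moved stays moved. The work goes in short steps, Python scripts to look and compute and a tool call to move; the robot and the scene stay as the last step left them, time stands still between calls to the robot, and variables do not carry over. Pictures are saved under pics/ and viewed, at most 14 in all, crops included, and the job is handed in when it is done.

```bash
ls; mkdir -p pics; python3 - <<'E'
from bench import *
import cv2,numpy as np
o=get_obs(); print(o)
for n in("top","scene"):
    s=snapshot(n); cv2.imwrite(f"pics/{n}0.png",s["color"]); np.save(f"pics/{n}0.npy",s,allow_pickle=True)
    print({k:v for k,v in s.items() if k!="color"})
t=cv2.imread("pics/top0.png"); cv2.imwrite("pics/top0v.png",cv2.resize(t,(800,600),interpolation=cv2.INTER_CUBIC))
E
```

```text
pics
{'time': 0.0, 'joint_positions': array([ 1.04687268e+00,  8.79487315e-02,  1.37226685e+00, -2.19220180e-05,
        1.68360737e+00, -1.03095033e-01]), 'qvel': array([ 0.00097777,  0.00081715,  0.00052228,  0.0011544 ,  0.0007309 ,
       -0.000928  ]), 'joint_torque': array([-2.00513132e-04, -3.40164185e+01, -3.02432835e+01,  7.15705077e-02,
        3.26584477e-02, -1.50224619e-04]), 'tool_pos': array([0.22441061, 0.5015202 , 0.20430123]), 'ee_rot': array([-3.13937196e+00, -2.07852613e-04,  2.72076136e+00]), 'wrist_force': array([-0.14511845, -0.06987229,  0.03239148]), 'wrist_torque': array([ 0.0118271 , -0.00110962,  0.04538601]), 'finger_force': 0.0, 'width': 0.09387891357948117}
{'fx': 475.90368583064986, 'fy': 475.90368583064986, 'cx': 247.37015931898912, 'cy': 195.6987276259276, 'k1': -0.042673245453246876, 'extrinsics': array([[ 0.01217035, -0.99974303, -0.01912482,  0.00982917],
       [-0.99689312, -0.01064269, -0.07804388,  0.51832061],
       [ 0.07782028,  0.02001522, -0.99676647,  1.10053763],
       [ 0.        ,  0.        ,  0.        ,  1.        ]])}
{'fx': 391.71847703379143, 'fy': 391.71847703379143, 'cx': 254.30523649180236, 'cy': 190.33804100774034, 'k1': -0.04542650244562071, 'extrinsics': array([[-0.55715296,  0.83038383,  0.00657876,  0.29217258],
       [ 0.53302141,  0.3636876 , -0.76394994, -0.2470158 ],
       [-0.63676429, -0.42213035, -0.64524198,  1.15794186],
       [ 0.        ,  0.        ,  0.        ,  1.        ]])}
```

View pics/top0v.png

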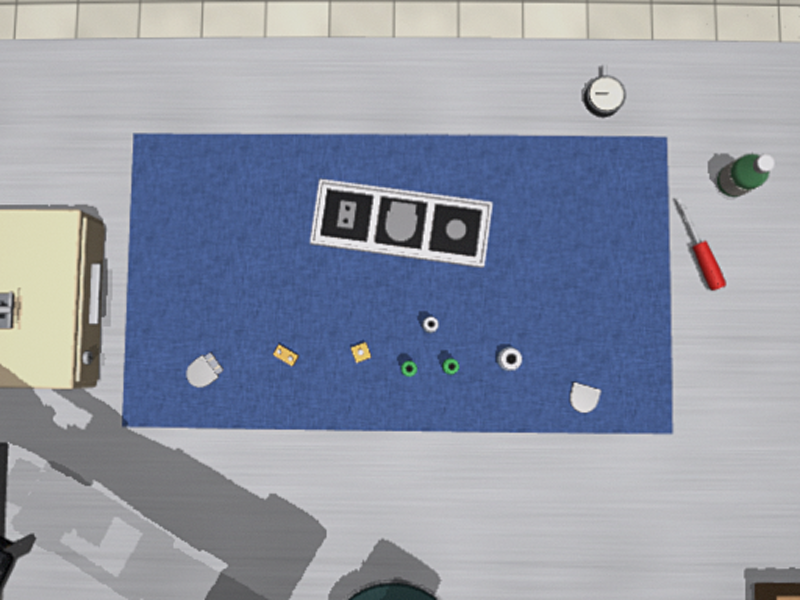

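View pics/scene0.png

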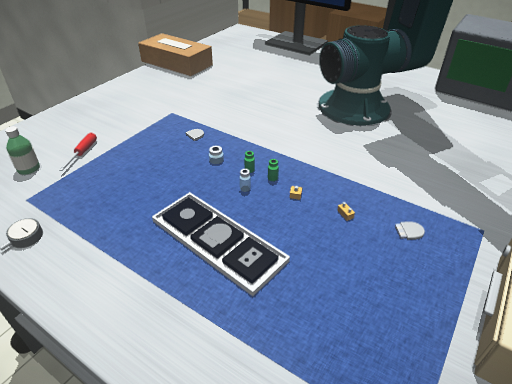

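Top view (800x600 px): the implant with its pale header is at (204,370), the two-pin block at (286,355), the square block at (361,352), the clear tall vial at (431,324), green vials at (409,368) and (451,366), the squat vial at (510,358) and the bare can at (585,397). The pads read oblong (346,214), oval (403,222), round (456,229). I'll measure these and enlarge the candidates in one crop.

```bash
cat > h.py <<'E'
import cv2,numpy as np
def cast(s,px,z):
    K=np.array([[s["fx"],0,s["cx"]],[0,s["fy"],s["cy"]],[0,0,1]])
    n=cv2.undistortPoints(np.array(px,float).reshape(-1,1,2),K,np.array([s["k1"],0,0,0,0])).reshape(-1,2)
    E=s["extrinsics"];R,t=E[:3,:3],E[:3,3];c=-R.T@t
    d=np.c_[n,np.ones(len(n))]@R
    return c+d*((z-c[2])/d[:,2])[:,None]
def proj(s,P):
    E=s["extrinsics"];K=np.array([[s["fx"],0,s["cx"]],[0,s["fy"],s["cy"]],[0,0,1]])
    return cv2.projectPoints(np.array(P,float).reshape(-1,1,3),cv2.Rodrigues(E[:3,:3])[0],E[:3,3],K,np.array([s["k1"],0,0,0,0]))[0].reshape(-1,2)
def blobs(mask,amin,amax):
    n,l,st,c=cv2.connectedComponentsWithStats(mask.astype(np.uint8))
    return [(np.argwhere(l==i)[:,::-1].astype(float),c[i],st[i,4]) for i in range(1,n) if amin<st[i,4]<amax]
def fit(P):  # world pts -> rect centre, size, angle of long side
    (c,wh,a)=cv2.minAreaRect((np.array(P)[:,:2]*1000).astype(np.float32))
    if wh[0]<wh[1]: wh=wh[::-1];a+=90
    return np.round(c,1),np.round(wh,1),round((a+90)%180-90,1)
E
python3 - <<'E'
from h import *
s=np.load("pics/top0.npy",allow_pickle=True).item();im=s["color"]
hsv=cv2.cvtColor(im,cv2.COLOR_BGR2HSV)
blue=(hsv[...,0]>100)&(hsv[...,0]<125)&(hsv[...,1]>90)
m=~blue;m[:88]=0;m[272:]=0;m[:,:84]=0;m[:,424:]=0
for p,c,a in blobs(m,15,9000):
    W=cast(s,p,0.008);print("obj",np.round(c*1.5625),a,fit(W),np.round(W.mean(0)*1000,1))
g=hsv[...,2]
dark=(g<70)&m
for p,c,a in blobs(dark[:180],100,3000):
    if np.median(hsv[...,1][p[:,1].astype(int),p[:,0].astype(int)])>90:pass
    hull=cv2.convexHull(p.astype(np.float32)).reshape(-1,2)
    print("pad",np.round(c*1.5625),a,fit(cast(s,hull,0.018)))
a=cv2.resize(im[195:275,110:260],(800,427),interpolation=cv2.INTER_CUBIC)
b=cv2.resize(im[105:175,195:320],(500,280),interpolation=cv2.INTER_CUBIC)
c=cv2.resize(im[195:275,240:320],(0,0),fx=2,fy=2)
o=np.zeros((600,800,3),np.uint8);o[:427]=a;
b=cv2.resize(im[110:172,195:320],(340,169),interpolation=cv2.INTER_CUBIC);o[428:597,:340]=b
d=cv2.resize(im[215:270,310:390],(246,169),interpolation=cv2.INTER_CUBIC);o[428:597,345:591]=d
cv2.imwrite("pics/crop1.png",o)
E
```

```text
obj [131. 158.] 34 (array([744.2, 418.1]), array([72.7,  2.5]), 2.6) [747.9 419.3   8. ]
obj [401. 222.] 4874 (array([648.4,  -3.8]), array([272.2, 105.1]), 82.7) [648.2  -4.3   8. ]
obj [430. 324.] 94 (array([492.9, -49.9]), array([23.6, 23.5]), -44.4) [492.6 -50.1   8. ]
obj [360. 352.] 131 (array([448.8,  54.7]), array([27.1, 27. ]), 19.4) [448.7  54.9   8. ]
obj [285. 355.] 142 (array([442.8, 169.6]), array([37.8, 21.1]), 60.0) [442.9 169.7   8. ]
obj [509. 358.] 197 (array([ 442.2, -169.7]), array([35.6, 33. ]), -89.4) [ 441.7 -170.2    8. ]
obj [203. 370.] 372 (array([416.9, 296.1]), array([55.1, 44.3]), -52.4) [417.6 294.9   8. ]
obj [450. 366.] 97 (array([429.4, -81.2]), array([23.6, 23.6]), -89.6) [429.3 -81.    8. ]
obj [409. 368.] 88 (array([425.1, -18.6]), array([21.3, 21.2]), -89.3) [425.1 -18.6   8. ]
obj [584. 397.] 304 (array([ 382.9, -282.5]), array([45.3, 41.7]), 74.7) [ 384.5 -283.     8. ]
pad [346. 215.] 647 (array([657.5,  79.4]), array([70.5, 68.7]), -7.2)
pad [400. 224.] 404 (array([646.8,  -3.2]), array([70.3, 69.4]), -7.4)
pad [454. 230.] 712 (array([636. , -86.5]), array([70.1, 69.7]), -7.6)
```

View pics/crop1.png

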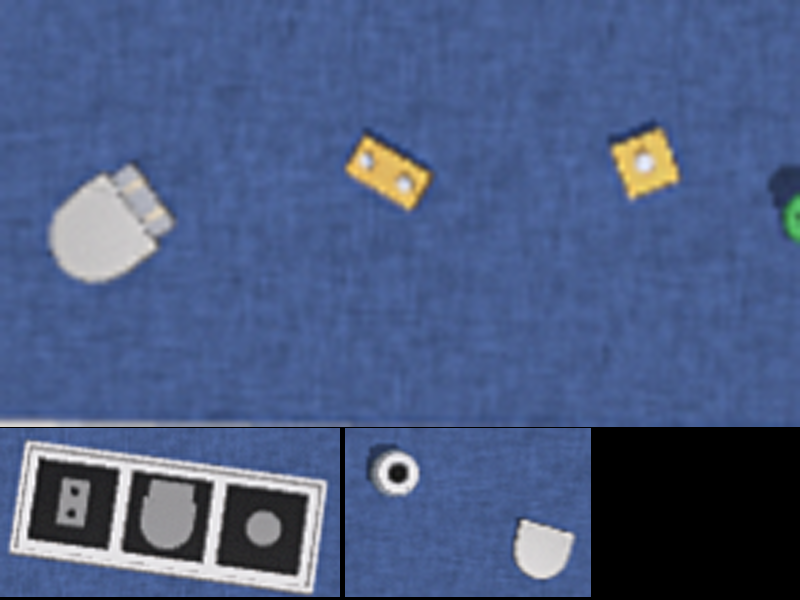

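The crop shows the implant with its header and two brass ports at (110,225). The two-pin block is at (388,170) and the one-pin block at (645,160). The oval pad is in the middle. At top right, the can at (543,548) has no header. So the implant to take is the left one, at about (417,296) mm. I'll move above it.

The rows are not in the units I measure in: shifts go in shares of 0.2 m and turns go in shares of 2 pi rad. I convert before sending: -0.026 m / 0.2 = -0.13, -0.0109 m / 0.2 = -0.0545, 0.12 rad / 6.2832 = 0.0191.

Call:
pendant:
  increments:
    - [0.09,[-0.065,-0.0275,0],0.0032]
    - [0.09,[-0.13,-0.0545,0],0]
    - [0.09,[-0.13,-0.0545,0],0]
    - [0.09,[-0.13,-0.0545,0],0]
    - [0.09,[-0.13,-0.0545,0],0]
    - [0.09,[-0.13,-0.0545,0],0]
    - [0.09,[-0.13,-0.0545,0],0]
    - [0.09,[-0.13,-0.0545,0],0]
    - [0.09,[-0.13,-0.0545,0],0]
    - [0.09,[-0.13,-0.0545,0],0]
    - [0.09,[-0.0635,-0.0265,0],0]
    - [0.09,[0,0,0],0.0191]
    - [0.09,[0,0,0],0.0191]
    - [0.09,[0,0,0],0.0191]
    - [0.09,[0,0,0],0.0181]
    - [0.09,[0,0,0],0]

```text
time: 1.43
tool_pos: [0.4135, 0.2918, 0.2052]
ee_rot: [-3.141, 0.0, 2.223]
wrist_force: [0.1, -0.1, 0.8]
width: 0.09
finger_force: 0.0
```

```bash
cat >> h.py <<'E'
def togo(o,xyz,yaw):
    R=cv2.Rodrigues(np.array([0.,0,o["ee_rot"][2]]))[0]@np.diag([1,-1,-1.])
    d=R.T@(np.array(xyz)-o["tool_pos"]); t=-(yaw-o["ee_rot"][2])
    t=(t+np.pi/2)%np.pi-np.pi/2
    return np.round(d,4),round(t,4)
E
python3 - <<'E'
from bench import *
from h import *
o=get_obs();print(o["tool_pos"],o["ee_rot"])
s=snapshot("wrist");np.save("pics/w1.npy",s,allow_pickle=True);cv2.imwrite("pics/w1.png",s["color"])
E=s["extrinsics"];print(-E[:3,:3].T@E[:3,3],E[2,:3],s["fx"])
E
```

```text
[0.41346733 0.2918109  0.20518522] [-3.14091046e+00  3.32658443e-04  2.22335782e+00]
[0.36723378 0.35468448 0.38492438] [ 0.16079915 -0.21320078 -0.96368515] 267.5717476470834
```

View pics/w1.png

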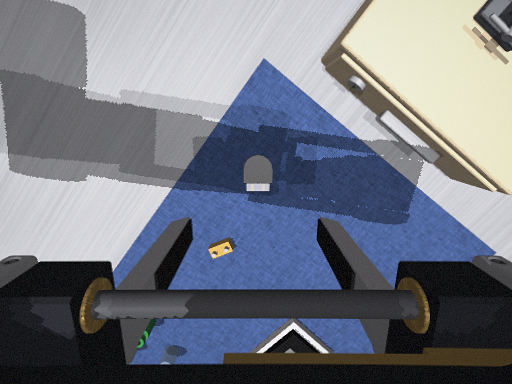

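The wrist view shows the implant at (258,173), header towards the fingers, and the pin block at (221,248). I'll measure the implant here.

```bash
python3 - <<'E'
from bench import *
from h import *
s=np.load("pics/w1.npy",allow_pickle=True).item();im=s["color"]
hsv=cv2.cvtColor(im,cv2.COLOR_BGR2HSV)
m=(hsv[...,1]<70);m[:140]=0;m[200:]=0;m[:,:235]=0;m[:,285:]=0
for p,c,a in blobs(m,200,3000):
    h=cv2.convexHull(np.r_[p+[.5,.5],p+[-.5,.5],p+[.5,-.5],p-.5].astype(np.float32)).reshape(-1,2)
    print(c,a,fit(cast(s,h,0.008)))
print(togo(get_obs(),[.417,.296,.05],np.radians(-52.4)))
E
```

```text
[257.44753747 173.21948608] 934 (array([416.9, 296.2]), array([52.5, 43.4]), -52.6)
(array([0.001 , 0.0053, 0.1552]), np.float64(0.0008))
```

Converted, 0.03 m / 0.2 = 0.15, 0.0053 m / 0.2 = 0.0265.

Call:
pendant:
  increments:
    - [0.062,[0.005,0.0265,0.075],0]
    - [0.062,[0,0,0.15],0]
    - [0.062,[0,0,0.15],0]
    - [0.062,[0,0,0.15],0]
    - [0.062,[0,0,0.15],0]
    - [0.062,[0,0,0.15],0]
    - [0.062,[0,0,0.075],0]
    - [0.062,[0,0,0],0]
    - [0.062,[0,0,0],0]

```text
time: 2.23
tool_pos: [0.4163, 0.2963, 0.0248]
ee_rot: [-3.139, -0.0, 2.228]
wrist_force: [-0.4, 0.7, -0.8]
width: 0.0622
finger_force: 0.0
```

```bash
python3 - <<'E'
from bench import *
from h import *
print(togo(get_obs(),[.4169,.2962,.003],np.radians(-52.5)))
E
```

```text
(array([-0.0004,  0.0004,  0.0218]), np.float64(0.003))
```

Converted, 0.01 m / 0.2 = 0.05, 0.007 m / 0.2 = 0.035.

Call:
pendant:
  increments:
    - [0.062,[0,0,0.05],0]
    - [0.062,[0,0,0.035],0]
    - [0.062,[0,0,0.015],0]
    - [0.062,[0,0,0],0]
    - [0.055,[0,0,0],0]
    - [0.05,[0,0,0],0]
    - [0.046,[0,0,0],0]
    - [0.043,[0,0,0],0]
    - [0.036,[0,0,0],0]
    - [0.03,[0,0,0],0]
    - [0.03,[0,0,0],0]
    - [0.03,[0,0,0],0]

```text
time: 3.23
tool_pos: [0.4171, 0.297, 0.0058]
ee_rot: [3.141, 0.0, 2.227]
wrist_force: [0.6, -0.6, 2.1]
width: 0.0408
finger_force: 30.0
```

Converted, -0.033 m / 0.2 = -0.165, -0.03 m / 0.2 = -0.15.

Call:
pendant:
  increments:
    - [0.03,[0,0,-0.05],0]
    - [0.03,[0,0,-0.125],0]
    - [0.03,[0,0,-0.15],0]
    - [0.03,[0,0,-0.15],0]
    - [0.03,[0,0,-0.075],0]
    - [0.03,[-0.075,0,0],0]
    - [0.03,[-0.165,0,0],0]
    - [0.03,[-0.165,0,0],0]
    - [0.03,[-0.165,0,0],0]
    - [0.03,[-0.165,0,0],0]
    - [0.03,[-0.165,0,0],0]
    - [0.03,[-0.165,0,0],0]
    - [0.03,[-0.165,0,0],0]
    - [0.03,[-0.165,0,0],0]
    - [0.03,[-0.165,0,0],0]
    - [0.03,[-0.165,0,0],0]
    - [0.03,[-0.1,0,0],0]
    - [0.03,[-0.04,0,0],0]
    - [0.03,[0,0,0],0]

```text
time: 4.82
tool_pos: [0.645, -0.0001, 0.1153]
ee_rot: [-3.141, -0.0, 2.224]
wrist_force: [-0.3, -0.2, -0.1]
width: 0.0411
finger_force: 30.0
```

Call:
pendant:
  increments:
    - [0.03,[0,0,0],-0.0175]
    - [0.03,[0,0,0],-0.0175]
    - [0.03,[0,0,0],-0.0175]
    - [0.03,[0,0,0],-0.0175]
    - [0.03,[0,0,0],-0.0175]
    - [0.03,[0,0,0],-0.0175]
    - [0.03,[0,0,0],-0.0175]
    - [0.03,[0,0,0],0]

```text
time: 5.48
tool_pos: [0.6435, 0.0033, 0.1159]
ee_rot: [3.141, -0.0, 3.001]
wrist_force: [-0.8, 0.6, -0.6]
width: 0.0407
finger_force: 30.0
```

```bash
python3 - <<'E'
from bench import *
from h import *
s=snapshot("wrist");np.save("pics/w2.npy",s,allow_pickle=True);t=snapshot("top");np.save("pics/t2.npy",t,allow_pickle=True)
o=np.hstack([cv2.resize(s["color"],(480,360)),cv2.resize(t["color"][100:190,190:270],(320,360),interpolation=cv2.INTER_CUBIC)])
cv2.imwrite("pics/w2.png",o)
print(togo(get_obs(),[.6468,-.0032,.024],np.radians(-7.3)))
E
```

```text
(array([-0.0039, -0.0055,  0.0918]), np.float64(-0.0187))
```

View pics/w2.png

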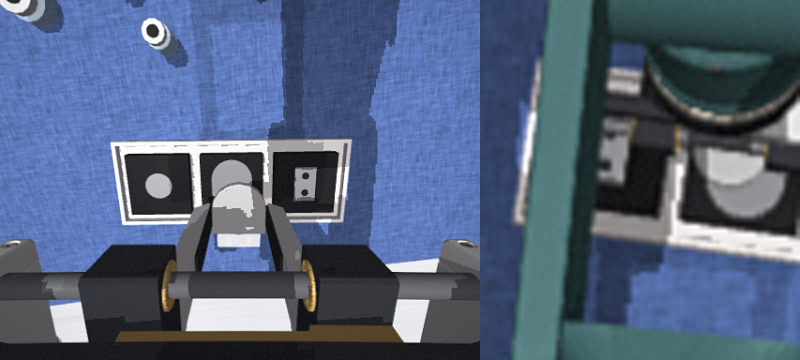

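Wrist view: the round print is at (158,185), the oblong print with its dots at (305,184), and the held implant at (238,210) over the oval print, header towards the base of the fingers. The round and oblong prints will fix the row of pads.

```bash
cat >> h.py <<'E'
def prints(s,roi):  # grey prints on black pads: (x0,x1,y0,y1)
    hsv=cv2.cvtColor(s["color"],cv2.COLOR_BGR2HSV)
    x0,x1,y0,y1=roi;m=np.zeros(hsv.shape[:2],bool)
    m[y0:y1,x0:x1]=((hsv[...,2]>85)&(hsv[...,2]<185))[y0:y1,x0:x1]
    for p,c,a in blobs(m,40,1500):
        h=cv2.convexHull(np.r_[p+[.5,.5],p+[-.5,.5],p+[.5,-.5],p-.5].astype(np.float32)).reshape(-1,2)
        print("print",np.round(c),a,fit(cast(s,h,.018)),np.round(cast(s,p,.018).mean(0)*1000,1))
def pads(s,roi):
    hsv=cv2.cvtColor(s["color"],cv2.COLOR_BGR2HSV)
    x0,x1,y0,y1=roi;m=np.zeros(hsv.shape[:2],bool)
    m[y0:y1,x0:x1]=(hsv[...,2]<75)[y0:y1,x0:x1]
    for p,c,a in blobs(m,300,8000):
        h=cv2.convexHull(p.astype(np.float32)).reshape(-1,2)
        print("pad",np.round(c),a,fit(cast(s,h,.018)))
E
python3 - <<'E'
from h import *
s=np.load("pics/w2.npy",allow_pickle=True).item()
prints(s,(140,205,165,230));prints(s,(300,350,172,220))
pads(s,(130,210,150,232));pads(s,(285,372,155,232))
t=np.load("pics/top0.npy",allow_pickle=True).item()
print("top0");prints(t,(205,240,120,155));prints(t,(245,272,128,156));prints(t,(280,305,135,160))
E
```

```text
print [161. 203.] 45 (array([640.9, -95.4]), array([31.5, 17. ]), 25.0) [641.4 -97.3  18. ]
print [185. 228.] 41 (array([674.7, -78.9]), array([44.6,  2.4]), 81.8) [674.2 -78.3  18. ]
print [325. 196.] 702 (array([659. ,  79.3]), array([40.6, 25.2]), -7.4) [658.9  79.3  18. ]
pad [170. 195.] 3725 (array([636.4, -86.1]), array([72.9, 72.2]), 82.6)
pad [325. 192.] 3506 (array([657.6,  78.2]), array([72.9, 72.6]), -7.4)
top0
print [221. 137.] 162 (array([658.7,  79.4]), array([44.1, 27.1]), -7.1) [658.9  79.3  18. ]
print [256. 141.] 428 (array([648.2,  -4.3]), array([62.8, 47.7]), 0.5) [648.7  -4.2  18. ]
print [291. 146.] 132 (array([638. , -86.5]), array([31.3, 30.9]), 0.3) [637.4 -87.3  18. ]
```

Converted, 0.02 m / 0.2 = 0.1, 0.015 m / 0.2 = 0.075, -0.02 rad / 6.2832 = -0.0032.

Call:
pendant:
  increments:
    - [0.03,[-0.022,-0.0315,0.05],-0.0032]
    - [0.03,[0,0,0.1],0]
    - [0.03,[0,0,0.1],0]
    - [0.03,[0,0,0.075],0]
    - [0.03,[0,0,0.05],0]
    - [0.03,[0,0,0],0]
    - [0.03,[0,0,0],0]

```text
time: 6.17
tool_pos: [0.6475, -0.0051, 0.0403]
ee_rot: [3.141, -0.001, 3.016]
wrist_force: [1.0, 0.3, -0.2]
width: 0.0407
finger_force: 30.0
```

```bash
python3 - <<'E'
from bench import *
from h import *
print(togo(get_obs(),[.6474,-.0040,.0238],np.radians(-7.4)))
E
```

```text
(array([0.0002, 0.0011, 0.0165]), np.float64(0.0038))
```

Converted, 0.006 m / 0.2 = 0.03, 0.005 m / 0.2 = 0.025, 0.004 rad / 6.2832 = 0.0006.

Call:
pendant:
  increments:
    - [0.03,[0,0.005,0.03],0.0006]
    - [0.03,[0,0,0.025],0]
    - [0.03,[0,0,0.015],0]
    - [0.03,[0,0,0.005],0]
    - [0.03,[0,0,0],0]
    - [0.03,[0,0,0],0]

```text
time: 6.67
tool_pos: [0.6481, -0.0045, 0.0256]
ee_rot: [3.141, 0.0, 3.013]
wrist_force: [-0.4, -0.1, 0.4]
width: 0.0411
finger_force: 30.0
```

```bash
python3 - <<'E'
from bench import *
from h import *
print(togo(get_obs(),[.6474,-.0040,.0238],np.radians(-7.4)))
E
```

```text
(array([0.0007, 0.0004, 0.0018]), np.float64(0.0002))
```

Converted, 0.0007 m / 0.2 = 0.0035, 0.0006 m / 0.2 = 0.003.

Call:
pendant:
  increments:
    - [0.03,[0.0025,0.002,0.0035],0]
    - [0.03,[0,0,0.003],0]
    - [0.03,[0,0,0.0025],0]
    - [0.03,[0,0,0],0]
    - [0.03,[0,0,0],0]

```text
time: 7.08
tool_pos: [0.6477, -0.004, 0.0239]
ee_rot: [3.141, 0.0, 3.013]
wrist_force: [0.2, 0.1, 0.7]
width: 0.0404
finger_force: 30.0
```

Converted, 0.0005 m / 0.2 = 0.0025, 0.0003 m / 0.2 = 0.0015.

Call:
pendant:
  increments:
    - [0.03,[0,0,0.0025],0]
    - [0.03,[0,0,0.0015],0]
    - [0.03,[0,0,0],0]
    - [0.03,[0,0,0],0]

```text
time: 7.42
tool_pos: [0.6477, -0.004, 0.0238]
ee_rot: [3.141, 0.001, 3.013]
wrist_force: [-3.3, 0.7, 4.7]
width: 0.0411
finger_force: 30.0
```

Contact is confirmed at 4.7 N. I'll release, lift, and swing back to look.

Converted, -0.04 m / 0.2 = -0.2, -0.03 m / 0.2 = -0.15.

Call:
pendant:
  increments:
    - [0.042,[0,0,0],0]
    - [0.046,[0,0,0],0]
    - [0.052,[0,0,0],0]
    - [0.056,[0,0,0],0]
    - [0.06,[0,0,0],0]
    - [0.06,[0,0,0],0]
    - [0.06,[0,0,-0.05],0]
    - [0.06,[0,0,-0.15],0]
    - [0.06,[0,0,-0.2],0]
    - [0.06,[0,0,-0.2],0]
    - [0.06,[0.15,0,-0.15],0]
    - [0.06,[0.2,0,0],0]
    - [0.06,[0.2,0,0],0]
    - [0.06,[0.2,0,0],0]
    - [0.06,[0.15,0,0],0]
    - [0.06,[0,0,0],0]
    - [0.06,[0,0,0],0]

```text
time: 8.83
tool_pos: [0.469, 0.0192, 0.1736]
ee_rot: [3.141, 0.003, 3.013]
wrist_force: [0.2, -0.8, 0.9]
width: 0.0599
finger_force: 0.0
```

```bash
python3 - <<'E'
from bench import *
from h import *
s=snapshot("wrist");np.save("pics/w3.npy",s,allow_pickle=True);t=snapshot("top");np.save("pics/t3.npy",t,allow_pickle=True)
o=np.hstack([cv2.resize(s["color"],(480,360)),cv2.resize(t["color"][100:190,190:270],(320,360),interpolation=cv2.INTER_CUBIC)])
cv2.imwrite("pics/w3.png",o)
E
```

```text
(no output)
```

View pics/w3.png

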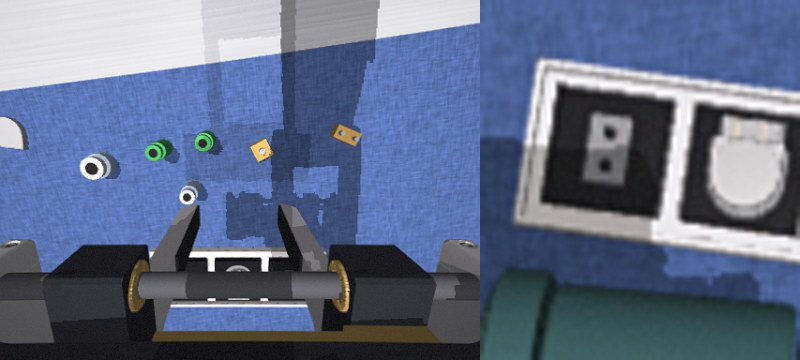

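The right half, the top camera, shows the implant inside its outline. The wrist view shows the two-pin block at (347,134) and the clear vial at (188,196). I'll measure the implant's placing and the pin block.

```bash
python3 - <<'E'
from bench import *
from h import *
t=np.load("pics/t3.npy",allow_pickle=True).item();s=np.load("pics/w3.npy",allow_pickle=True).item()
def ob(s,m,z,amin=50):
    for p,c,a in blobs(m,amin,2500):
        h=cv2.convexHull(np.r_[p+[.5,.5],p+[-.5,.5],p+[.5,-.5],p-.5].astype(np.float32)).reshape(-1,2)
        print(np.round(c),a,fit(cast(s,h,z)),np.round(cast(s,p,z).mean(0)*1000,1))
hv=cv2.cvtColor(t["color"],cv2.COLOR_BGR2HSV)
print(hv[123:160,256,2])
for th in(165,180,195):
    m=hv[...,2]>th;k=np.zeros_like(m);k[124:158,242:271]=1;ob(t,m&k,.026,200)
hv=cv2.cvtColor(s["color"],cv2.COLOR_BGR2HSV);m=(hv[...,0]<40)&(hv[...,1]>70)&(hv[...,2]>60)
m[:100]=0;m[190:]=0;m[:,:330]=0
print("block");ob(s,m,.016);
t0=np.load("pics/top0.npy",allow_pickle=True).item();hv=cv2.cvtColor(t0["color"],cv2.COLOR_BGR2HSV);m=(hv[...,0]<40)&(hv[...,1]>70);m[:215]=0;m[245:]=0;m[:,:160]=0;m[:,250:]=0
ob(t0,m,.016)
o=get_obs();print(togo(o,[.441,.169,.14],np.radians(-30)),o["joint_positions"])
E
```

```text
[161 198 238 222 122  33  68 187 204 199 197 184 204 212 209 210 209 210
 213 212 213 216 214 216 218 219 221 225 179 166 170  95  41  33  87 231
 242]
[256. 140.] 330 (array([647.8,  -4.3]), array([59.9, 42.6]), 0.5) [649.8  -3.6  26. ]
[256. 140.] 306 (array([651.4,  -4.3]), array([52.8, 42.6]), 0.5) [650.1  -3.4  26. ]
[256. 140.] 279 (array([650.2,  -4.3]), array([50.4, 42.6]), 0.5) [649.   -3.1  26. ]
block
[368. 143.] 391 (array([442.4, 166.1]), array([39.6, 19.6]), 61.0) [442.  165.3  16. ]
[231. 225.] 95 (array([448.7,  54.6]), array([27.1, 27.1]), 22.5) [448.8  54.5  16. ]
[182. 227.] 105 (array([443.3, 168.2]), array([38.3, 21.6]), 61.3) [443.2 168.1  16. ]
(array([0.0487, 0.1451, 0.0333]), np.float64(0.3947)) [-8.04384189e-02 -8.33345057e-02  1.60515730e+00  3.24786060e-05
  1.61736803e+00 -1.52235554e+00]
```

```bash
python3 - <<'E'
from h import *
t=np.load("pics/t3.npy",allow_pickle=True).item()
a=np.radians(-7.4);C=np.array([647.8,-4.0])/1000;u=np.array([np.cos(a),np.sin(a)]);v=np.array([-u[1],u[0]])
f=lambda x,y,z:np.r_[C+x*u+y*v,z]
for n,P in dict(outL=f(-.0295,0,.018),impL26=f(-.0265,0,.026),impL22=f(-.0265,0,.022),outH=f(.0295,0,.018),impH=f(.0265,0,.026),oY=f(0,.023,.018),oYm=f(0,-.023,.018),iY=f(0,.021,.026),iYm=f(0,-.021,.026)).items(): print(n,proj(t,P)[0].round(2))
im=t["color"];hv=cv2.cvtColor(im,cv2.COLOR_BGR2HSV)
print(hv[126:158,252:262:3,2].T);print(hv[138:146:3,240:274,2])
s=np.load("pics/w3.npy",allow_pickle=True).item()
E
```

```text
outL [254.61 153.75]
impL26 [254.78 151.94]
impL22 [254.78 152.23]
outH [258.06 129.53]
impH [257.9  130.04]
oY [246.78 140.31]
oYm [265.91 142.92]
iY [247.55 139.76]
iYm [265.14 142.17]
[[157  48  50 168 200 203 199 196 175 191 204 209 207 209 210 210 212 211
  214 214 216 218 219 222 196 149 159 114  59  33  41 171]
 [213 108  33  85 186 198 199 195 165 197 210 209 209 210 212 213 214 214
  214 216 216 216 219 221 226 178 166 168  95  38  36 115]
 [248 159  49  70 185 204 199 195 176 188 207 210 209 211 212 212 212 215
  213 217 217 218 220 222 219 156 158 163  91  44  31  62]
 [245 187  83  44 152 224 221 217 203 180 194 207 212 211 211 212 213 214
  217 216 220 222 220 195 146 157 122  66  44  39  40  48]]
[[239 171  64  36  39  38  37 107 225 206 208 209 207 209 208 209 210 208
  209 211 211 212 210 200 216 197 147  68  37  43  38  51 142 246]
 [241 143  48  37  42  35  58 133 217 213 212 211 210 212 212 213 213 212
  212 212 211 212 216 214 196 137 132  52  38  39  39  89 194 243]
 [193  81  34  40  43  36  59 139 220 219 214 213 214 215 215 214 216 217
  213 216 215 217 218 218 200 160  77  35  37  35  52 137 248 240]]
```

Projecting the expected pose, the sides match to within a pixel. The end is harder to read at 2.3 mm per pixel, so I'll recheck the implant from close by when the wrist camera comes back. Next is the pin block.

Converted, 0.0242 m / 0.2 = 0.121, 0.0081 m / 0.2 = 0.0405, -0.12 rad / 6.2832 = -0.0191.

Call:
pendant:
  increments:
    - [0.05,[0.02,0.06,0],0]
    - [0.05,[0.0405,0.121,0],0]
    - [0.05,[0.0405,0.121,0],0]
    - [0.05,[0.0405,0.121,0],0]
    - [0.05,[0.0405,0.121,0],0]
    - [0.05,[0.0405,0.121,0],0]
    - [0.05,[0.02,0.06,0],0]
    - [0.05,[0,0,0],-0.0191]
    - [0.05,[0,0,0],-0.0191]
    - [0.05,[0,0,0],-0.0191]
    - [0.05,[0,0,0],-0.0191]
    - [0.05,[0,0,0],-0.0191]
    - [0.05,[0,0,0],-0.0191]
    - [0.05,[0,0,0],-0.0191]
    - [0.05,[0,0,0],-0.0191]
    - [0.05,[0,0,0],-0.0191]
    - [0.05,[0,0,0],-0.0186]
    - [0.05,[0,0,0],0]
    - [0.05,[0,0,0],0]

```text
time: 10.52
tool_pos: [0.4412, 0.1692, 0.1723]
ee_rot: [3.141, -0.0, -2.077]
wrist_force: [-0.3, 0.4, 0.8]
width: 0.0498
finger_force: 0.0
```

```bash
python3 - <<'E'
from bench import *
from h import *
s=snapshot("wrist");np.save("pics/w4.npy",s,allow_pickle=True)
o=np.hstack([cv2.resize(s["color"],(480,360)),cv2.resize(s["color"][120:220,210:300],(320,360),interpolation=cv2.INTER_CUBIC)])
cv2.imwrite("pics/w4.png",o)
hv=cv2.cvtColor(s["color"],cv2.COLOR_BGR2HSV);m=(hv[...,0]<40)&(hv[...,1]>70)&(hv[...,2]>40);m[:110]=0;m[235:]=0;m[:,:190]=0;m[:,320:]=0
for p,c,a in blobs(m,100,2500):
    h=cv2.convexHull(np.r_[p+[.5,.5],p+[-.5,.5],p+[.5,-.5],p-.5].astype(np.float32)).reshape(-1,2)
    print(np.round(c),a,fit(cast(s,h,.016)))
print(get_obs()["joint_positions"])
E
```

```text
[253. 178.] 340 (array([442.6, 167.6]), array([36.9, 19.1]), 60.5)
[ 2.46126869e-01 -7.79072279e-02  1.60221142e+00  6.70740650e-05
  1.61750198e+00 -2.38986741e+00]
```

View pics/w4.png

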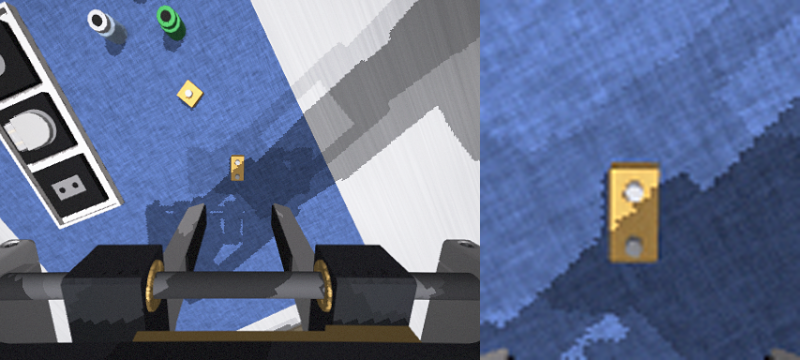

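The wrist view shows the block at (237,168), its long axis along the fingers and two pins visible. It is centred at about (443.3,169.0) mm.

Converted, 0.03 m / 0.2 = 0.15, 0.015 m / 0.2 = 0.075.

Call:
pendant:
  increments:
    - [0.042,[-0.0045,0.009,0.075],0]
    - [0.042,[0,0,0.15],0]
    - [0.042,[0,0,0.15],0]
    - [0.042,[0,0,0.15],0]
    - [0.042,[0,0,0.15],0]
    - [0.042,[0,0,0.06],0]
    - [0.042,[0,0,0],0]
    - [0.042,[0,0,0],0]

```text
time: 11.23
tool_pos: [0.4389, 0.1706, 0.0249]
ee_rot: [3.141, -0.001, -2.075]
wrist_force: [0.0, 1.1, 0.5]
width: 0.0419
finger_force: 0.0
```

```bash
python3 - <<'E'
from bench import *
from h import *
print(togo(get_obs(),[.4433,.1690,.004],np.radians(61)))
E
```

```text
(array([-0.0007, -0.0047,  0.0209]), np.float64(0.0021))
```

Converted, 0.01 m / 0.2 = 0.05, -0.0047 m / 0.2 = -0.0235.

Call:
pendant:
  increments:
    - [0.042,[-0.0035,-0.0235,0],0]
    - [0.042,[0,0,0],0]
    - [0.042,[0,0,0.05],0]
    - [0.042,[0,0,0.035],0]
    - [0.042,[0,0,0.015],0]
    - [0.042,[0,0,0],0]
    - [0.035,[0,0,0],0]
    - [0.03,[0,0,0],0]
    - [0.026,[0,0,0],0]
    - [0.022,[0,0,0],0]
    - [0.018,[0,0,0],0]
    - [0.014,[0,0,0],0]
    - [0.01,[0,0,0],0]
    - [0.01,[0,0,0],0]
    - [0.01,[0,0,0],0]

```text
time: 12.48
tool_pos: [0.4435, 0.1691, 0.0056]
ee_rot: [-3.141, 0.0, -2.073]
wrist_force: [-1.0, -0.2, 1.2]
width: 0.0176
finger_force: 30.0
```

```bash
python3 - <<'E'
from bench import *
from h import *
print(togo(get_obs(),[.4433,.1690,.004],np.radians(61)))
E
```

```text
(array([0.0002, 0.0001, 0.0016]), np.float64(0.0036))
```

Converted, -0.035 m / 0.2 = -0.175, -0.03 m / 0.2 = -0.15, 0.12 rad / 6.2832 = 0.0191.

Call:
pendant:
  increments:
    - [0.01,[0,0,-0.05],0]
    - [0.01,[0,0,-0.15],0]
    - [0.01,[0,0,-0.175],0]
    - [0.01,[0,0,-0.15],0]
    - [0.01,[0,0,-0.05],0]
    - [0.01,[0,0,0],0.0191]
    - [0.01,[0,0,0],0.0191]
    - [0.01,[0,0,0],0.0191]
    - [0.01,[0,0,0],0.0191]
    - [0.01,[0,0,0],0.0191]
    - [0.01,[0,0,0],0.0191]
    - [0.01,[0,0,0],0.0191]
    - [0.01,[0,0,0],0.0191]
    - [0.01,[0,0,0],0.0191]
    - [0.01,[0,0,0],0.0188]
    - [0.01,[0,0,0],0]

```text
time: 13.82
tool_pos: [0.4427, 0.1689, 0.1193]
ee_rot: [-3.141, -0.002, 3.01]
wrist_force: [-0.7, -0.6, -0.5]
width: 0.0172
finger_force: 30.0
```

Call:
pendant:
  increments:
    - [0.01,[-0.07,-0.019,0],0]
    - [0.01,[-0.1405,-0.0385,0],0]
    - [0.01,[-0.1405,-0.0385,0],0]
    - [0.01,[-0.1405,-0.0385,0],0]
    - [0.01,[-0.1405,-0.0385,0],0]
    - [0.01,[-0.1405,-0.0385,0],0]
    - [0.01,[-0.1405,-0.0385,0],0]
    - [0.01,[-0.1405,-0.0385,0],0]
    - [0.01,[-0.07,-0.019,0],0]
    - [0.01,[0,0,0],0]
    - [0.01,[0,0,0],0]

```text
time: 14.73
tool_pos: [0.6585, 0.0781, 0.1189]
ee_rot: [-3.141, -0.002, 3.012]
wrist_force: [0.1, -0.4, -1.0]
width: 0.0174
finger_force: 30.0
```

```bash
python3 - <<'E'
from bench import *
from h import *
s=snapshot("wrist");np.save("pics/w5.npy",s,allow_pickle=True)
o=np.hstack([cv2.resize(s["color"],(480,360)),cv2.resize(s["color"][140:260,130:237],(320,360),interpolation=cv2.INTER_CUBIC)])
cv2.imwrite("pics/w5.png",o)
print(togo(get_obs(),[.6586,.0793,.0236],np.radians(-7.4)))
E
```

```text
(array([-0.0007,  0.0006,  0.0957]), np.float64(0.0004))
```

View pics/w5.png

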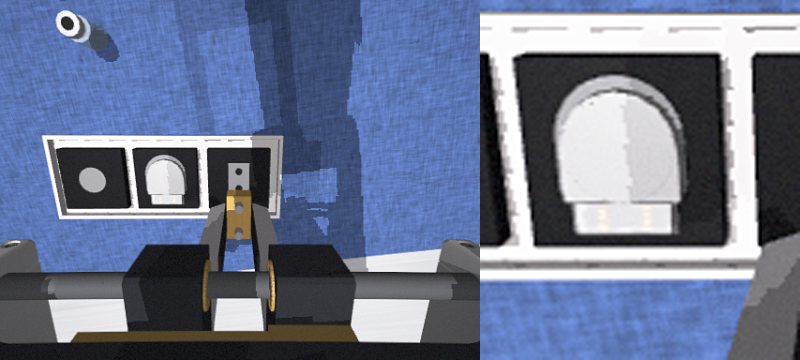

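The implant in the crop sits within its outline, with the grey rim showing around the rounded end. I'll compare the profile along its axis against the expected points.

```bash
python3 - <<'E'
from h import *
t=np.load("pics/w5.npy",allow_pickle=True).item()
a=np.radians(-7.4);C=np.array([647.8,-4.0])/1000;u=np.array([np.cos(a),np.sin(a)]);v=np.array([-u[1],u[0]])
f=lambda x,y,z:np.r_[C+x*u+y*v,z]
for n,P in dict(padL=f(-.036,0,.018),outL=f(-.0295,0,.018),impLbot=f(-.0265,0,.018),impLtop=f(-.0265,0,.026),outH=f(.0295,0,.018),impH=f(.0265,0,.026),padH=f(.036,0,.018),oY=f(0,.023,.018),oYm=f(0,-.023,.018),iY=f(0,.021,.026),iYb=f(0,.021,.018),iYm=f(0,-.021,.026)).items(): print(n,proj(t,P)[0].round(2))
g=t["color"].max(2)
for x in(174,177):print(x,list(zip(range(152,225),g[152:225,x].tolist())))
y=195;print(y,list(zip(range(145,212),g[y,145:212].tolist())))
E
```

```text
padL [174.58 158.2 ]
outL [175.08 164.34]
impLbot [175.3  167.15]
impLtop [173.08 168.51]
outH [179.27 216.79]
impH [177.06 216.81]
padH [179.7  222.23]
oY [198.45 191.25]
oYm [155.99 191.28]
iY [195.03 193.24]
iYb [196.61 191.25]
iYm [155.19 193.27]
174 [(152, 253), (153, 253), (154, 253), (155, 255), (156, 255), (157, 152), (158, 0), (159, 39), (160, 56), (161, 56), (162, 47), (163, 42), (164, 36), (165, 177), (166, 206), (167, 200), (168, 201), (169, 141), (170, 170), (171, 250), (172, 244), (173, 243), (174, 243), (175, 242), (176, 242), (177, 241), (178, 241), (179, 241), (180, 241), (181, 241), (182, 241), (183, 240), (184, 240), (185, 240), (186, 240), (187, 238), (188, 239), (189, 238), (190, 239), (191, 237), (192, 236), (193, 237), (194, 237), (195, 237), (196, 238), (197, 237), (198, 237), (199, 237), (200, 236), (201, 235), (202, 236), (203, 236), (204, 236), (205, 236), (206, 236), (207, 207), (208, 234), (209, 236), (210, 235), (211, 235), (212, 235), (213, 234), (214, 233), (215, 234), (216, 242), (217, 206), (218, 74), (219, 41), (220, 46), (221, 22), (222, 161), (223
[... 971 characters left out ...]
(152, 43), (153, 49), (154, 44), (155, 83), (156, 164), (157, 225), (158, 238), (159, 236), (160, 234), (161, 235), (162, 235), (163, 235), (164, 236), (165, 236), (166, 238), (167, 237), (168, 235), (169, 237), (170, 237), (171, 237), (172, 236), (173, 238), (174, 237), (175, 237), (176, 236), (177, 237), (178, 239), (179, 232), (180, 213), (181, 216), (182, 212), (183, 214), (184, 214), (185, 212), (186, 215), (187, 217), (188, 212), (189, 214), (190, 216), (191, 213), (192, 216), (193, 211), (194, 214), (195, 215), (196, 142), (197, 78), (198, 78), (199, 23), (200, 30), (201, 41), (202, 41), (203, 41), (204, 41), (205, 42), (206, 42), (207, 39), (208, 41), (209, 41), (210, 19), (211, 37)]
```

The implant is about 1 mm from centre, which is fine. Now I'll lower the pin block onto the oblong pad.

Converted, 0.02 m / 0.2 = 0.1, 0.01 m / 0.2 = 0.05.

Call:
pendant:
  increments:
    - [0.01,[-0.0015,0.003,0.05],0]
    - [0.01,[0,0,0.1],0]
    - [0.01,[0,0,0.1],0]
    - [0.01,[0,0,0.1],0]
    - [0.01,[0,0,0.05],0]
    - [0.01,[0,0,0.03],0]
    - [0.01,[0,0,0.02],0]
    - [0.01,[0,0,0],0]
    - [0.01,[0,0,0],0]

```text
time: 15.53
tool_pos: [0.6592, 0.0797, 0.0315]
ee_rot: [3.141, 0.002, 3.012]
wrist_force: [-1.5, -0.1, -1.2]
width: 0.0174
finger_force: 30.0
```

```bash
python3 - <<'E'
from bench import *
from h import *
print(togo(get_obs(),[.6583,.0791,.0236],np.radians(-7.4)))
E
```

```text
(array([ 0.0008, -0.0007,  0.0079]), np.float64(-0.0003))
```

Converted, 0.003 m / 0.2 = 0.015, 0.002 m / 0.2 = 0.01.

Call:
pendant:
  increments:
    - [0.01,[0.003,-0.003,0.015],0]
    - [0.01,[0,0,0.01],0]
    - [0.01,[0,0,0.005],0]
    - [0.01,[0,0,0.0025],0]
    - [0.01,[0,0,0.0025],0]
    - [0.01,[0,0,0],0]
    - [0.01,[0,0,0],0]

```text
time: 16.12
tool_pos: [0.6581, 0.079, 0.0236]
ee_rot: [3.142, 0.0, 3.012]
wrist_force: [0.1, 0.1, 1.2]
width: 0.0176
finger_force: 30.0
```

Converted, 0.0005 m / 0.2 = 0.0025, 0.0004 m / 0.2 = 0.002.

Call:
pendant:
  increments:
    - [0.01,[0,0,0.0025],0]
    - [0.01,[0,0,0.002],0]
    - [0.01,[0,0,0],0]
    - [0.01,[0,0,0],0]

```text
time: 16.45
tool_pos: [0.6581, 0.079, 0.0236]
ee_rot: [3.142, 0.001, 3.012]
wrist_force: [-3.3, -0.4, 5.5]
width: 0.0178
finger_force: 30.0
```

The rows are not in the units I measure in: shifts go in shares of 0.2 m and turns go in shares of 2 pi rad. I convert before sending: -0.035 m / 0.2 = -0.175, -0.03 m / 0.2 = -0.15.

Call:
pendant:
  increments:
    - [0.019,[0,0,0],0]
    - [0.022,[0,0,0],0]
    - [0.026,[0,0,0],0]
    - [0.03,[0,0,0],0]
    - [0.036,[0,0,0],0]
    - [0.036,[0,0,-0.05],0]
    - [0.036,[0,0,-0.15],0]
    - [0.036,[0,0,-0.175],0]
    - [0.04,[0,0,-0.175],0]
    - [0.045,[0.05,-0.05,-0.1],0]
    - [0.045,[0.105,-0.1065,0],0]
    - [0.045,[0.105,-0.1065,0],0]
    - [0.045,[0.105,-0.1065,0],0]
    - [0.045,[0.105,-0.1065,0],0]
    - [0.045,[0.105,-0.1065,0],0]
    - [0.045,[0.105,-0.1065,0],0]
    - [0.045,[0.055,-0.0565,0],0]
    - [0.045,[0,0,0],0]
    - [0.045,[0,0,0],0]

```text
time: 18.03
tool_pos: [0.4931, -0.0501, 0.1535]
ee_rot: [3.141, 0.002, 3.01]
wrist_force: [-0.1, -0.1, 0.1]
width: 0.0449
finger_force: 0.0
```

```bash
python3 - <<'E'
from bench import *
from h import *
s=snapshot("wrist");np.save("pics/w6.npy",s,allow_pickle=True);t=snapshot("top");np.save("pics/t6.npy",t,allow_pickle=True)
o=np.hstack([cv2.resize(s["color"],(480,360)),cv2.resize(t["color"][100:190,190:270],(320,360),interpolation=cv2.INTER_CUBIC)])
cv2.imwrite("pics/w6.png",o)
E
```

```text
(no output)
```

View pics/w6.png

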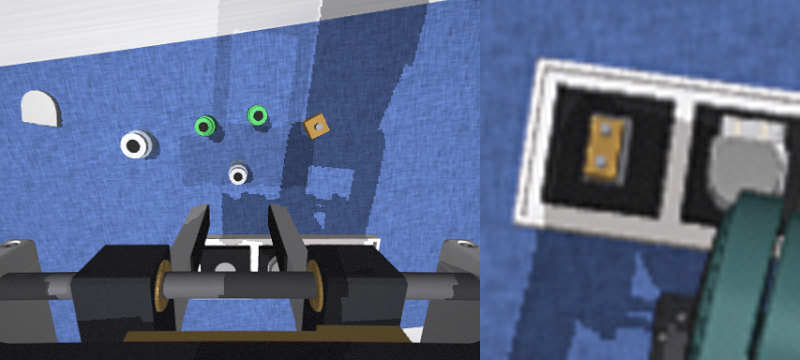

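The pin block stands on the oblong print, with the rim showing mostly on its right. In the wrist view the clear vial is at (238,175), in front of the two green ones at (205,126) and (258,115). I'll measure both.

```bash
python3 - <<'E'
from bench import *
from h import *
def ob(s,m,z,amin,exp=True):
    for p,c,a in blobs(m,amin,2500):
        h=cv2.convexHull(np.r_[p+[.5,.5],p+[-.5,.5],p+[.5,-.5],p-.5].astype(np.float32)).reshape(-1,2)
        print(np.round(c,1),a,fit(cast(s,h,z)),np.round(cast(s,p,z).mean(0)*1000,1),np.round(cast(s,h,z).mean(0)*1000,1))
t=np.load("pics/t6.npy",allow_pickle=True).item();t0=np.load("pics/top0.npy",allow_pickle=True).item();s=np.load("pics/w6.npy",allow_pickle=True).item()
hv=cv2.cvtColor(t["color"],cv2.COLOR_BGR2HSV);m=(hv[...,0]<40)&(hv[...,1]>60)&(hv[...,2]>60);k=np.zeros_like(m);k[120:155,205:240]=1
print("block");ob(t,m&k,.034,30)
# fixed points
a=np.radians(-7.4);u=np.array([np.cos(a),np.sin(a)]);v=np.array([-u[1],u[0]]);C=np.array([.6586,.0793])
f=lambda x,y,z:np.r_[C+x*u+y*v,z]
for n,y,z in(("oY",.012,.018),("bY",.009,.034),("bYm",-.009,.034),("bYm0",-.009,.018),("oYm",-.012,.018)):print(n,proj(t,f(0,y,z))[0].round(2))
for y in(134,137,140):print(y,t["color"].max(2)[y,212:232],hv[y,212:232,1])
print("vial wrist z48");hv=cv2.cvtColor(s["color"],cv2.COLOR_BGR2HSV);m=(hv[...,1]<70)&(hv[...,2]>90);k=np.zeros_like(m);k[172:205,238:272]=1;ob(s,m&k,.048,20)
print("top");hv=cv2.cvtColor(t0["color"],cv2.COLOR_BGR2HSV);m=(hv[...,1]<70)&(hv[...,2]>90);k=np.zeros_like(m);k[195:220,262:288]=1;ob(t0,m&k,.048,10)
d=np.vstack([cv2.resize(s["color"][165:215,230:280],(300,300),interpolation=cv2.INTER_CUBIC),cv2.resize(t["color"][118:154,204:240],(300,300),interpolation=cv2.INTER_CUBIC)])
cv2.imwrite("pics/c7.png",d)
E
```

```text
block
[220.4 136.6] 124 (array([656.2,  80.4]), array([38.2, 23.6]), 0.4) [656.1  80.6  34. ] [654.6  80.1  34. ]
oY [216.53 136.19]
bY [217.22 134.98]
bYm [224.78 136.01]
bYm0 [225.22 137.37]
oYm [226.46 137.54]
134 [ 28  29  28  28  37  95 169 164 152 147 151 170 168  85 107  78  31  28
  29  32] [  9  35  27  18  28 113 146 154 148 139 144 150 152  90  14  16  25  27
  26  24]
137 [ 32  28  24  28  80 181 170 163 164 163 165 168 148  84 107  44  28  32
  33  31] [ 16   9  43  18 115 138 149 153 151 150 150 152 150  30  10  12  36   8
  46  25]
140 [ 30  28  27  35  93 175 168 163 161 144 174 175  86 111  90  35  28  27
  33  31] [  9   9  28  22 104 153 114  20  22  87 151 154 101  18   8   7  18  28
  23   8]
vial wrist z48
[253.4 183.9] 320 (array([486.8, -49.1]), array([28.3, 22. ]), -7.6) [486.6 -49.2  48. ] [488.4 -49.9  48. ]
top
[275.1 207.3] 74 (array([490.7, -49.6]), array([25.2, 22.9]), 0.5) [490.  -48.8  48. ] [491.7 -51.4  48. ]
```

View pics/c7.png

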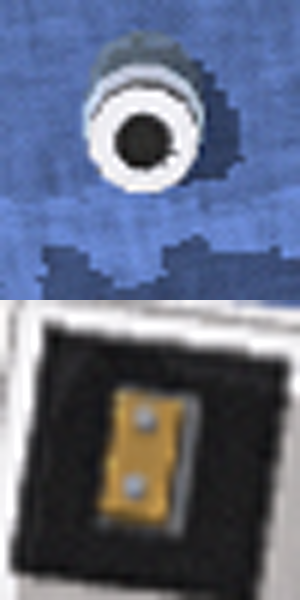

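The upper crop shows the vial's cap ring centred at crop (142,139), which is image pixel (253.2,187.7). The lower crop shows the block on the print about 1 mm towards +y. I'll cast the cap centre.

```bash
python3 - <<'E'
from bench import *
from h import *
s=np.load("pics/w6.npy",allow_pickle=True).item();t0=np.load("pics/top0.npy",allow_pickle=True).item()
g=s["color"].max(2)
k=np.zeros(g.shape,bool);k[180:196,245:262]=1
print("septum wrist",[(c,a,np.round(cast(s,[c],.048)*1000,1)) for p,c,a in blobs((g<90)&k,20,200)])
print("cap",np.round(cast(s,[[253.2,187.7]],.048)*1000,1))
g=t0["color"].max(2);k=np.zeros(g.shape,bool);k[202:212,270:281]=1
print("septum top",[(c,a,np.round(cast(t0,[c],.048)*1000,1)) for p,c,a in blobs((g<110)&k,2,50)])
print(g[200:213,268:284])
o=get_obs();print(togo(o,[.4905,-.0485,.1],np.radians(172.6)))
E
```

```text
septum wrist [(array([253.265625, 188.125   ]), np.int32(64), array([[491.3, -50. ,  48. ]]))]
cap [[490.8 -50.   48. ]]
septum top [(array([271.16666667, 204.72222222]), np.int32(18), array([[495.9, -39.6,  48. ]])), (array([275.5, 207. ]), np.int32(12), array([[490.7, -49.6,  48. ]]))]
[[ 94  85  93  88  87  93 118 147 145 148 144 140 143 137 141 145]
 [ 92  86  91  91  88  87  90 103 110 146 138 136 139 136 139 143]
 [ 82  86  91  88  83  85  95 107 113 132 137 136 143 139 139 140]
 [ 85  89  94  86  91 135 196 223 222 202 137 133 143 144 139 138]
 [ 85  88  90  92 159 226 237 243 241 234 216 170 145 142 134 131]
 [ 93  87  95 142 220 232 165 126 131 174 238 223 164 141 140 140]
 [ 94  80  85 152 234 193  77  31  38  89 183 229 170 140 139 139]
 [128  83  87 176 239 181  50   9  17  55 156 232 167 141 141 139]
 [138  86  80 164 241 219  95  34  36  87 190 234 172 144 143 146]
 [146 129  81 132 193 240 211 139 137 182 232 223 166 144 145 148]
 [143 144 113 105 146 203 238 226 226 234 230 167 148 146 144 145]
 [145 146 125 107 124 157 167 192 192 196 188 136 144 143 140 142]
 [154 150 135 112 109 107 115 137 144 131 141 138 146 143 140 140]]
(array([0.0033, 0.0005, 0.053 ]), np.float64(-0.0002))
```

Converted, 0.025 m / 0.2 = 0.125, 0.02 m / 0.2 = 0.1.

Call:
pendant:
  increments:
    - [0.046,[0.011,0,0.05],0]
    - [0.046,[0,0,0.125],0]
    - [0.046,[0,0,0.125],0]
    - [0.046,[0,0,0.1],0]
    - [0.046,[0,0,0.05],0]
    - [0.046,[0,0,0],0]
    - [0.046,[0,0,0],0]

```text
time: 18.72
tool_pos: [0.4908, -0.049, 0.062]
ee_rot: [3.141, -0.001, 3.013]
wrist_force: [-0.6, 0.3, 1.0]
width: 0.0462
finger_force: 0.0
```

```bash
python3 - <<'E'
from bench import *
from h import *
print(togo(get_obs(),[.491,-.0498,.006],np.radians(172.6)))
E
```

```text
(array([-0.0003, -0.0007,  0.056 ]), np.float64(0.0001))
```

Converted, 0.015 m / 0.2 = 0.075, 0.012 m / 0.2 = 0.06.

Call:
pendant:
  increments:
    - [0.046,[0,-0.003,0.06],0]
    - [0.046,[0,0,0.075],0]
    - [0.046,[0,0,0.075],0]
    - [0.046,[0,0,0.045],0]
    - [0.046,[0,0,0.015],0]
    - [0.046,[0,0,0],0]
    - [0.04,[0,0,0],0]
    - [0.036,[0,0,0],0]
    - [0.032,[0,0,0],0]
    - [0.028,[0,0,0],0]
    - [0.024,[0,0,0],0]
    - [0.018,[0,0,0],0]
    - [0.015,[0,0,0],0]
    - [0.015,[0,0,0],0]
    - [0.015,[0,0,0],0]

```text
time: 19.97
tool_pos: [0.4909, -0.0502, 0.0088]
ee_rot: [3.142, 0.001, 3.012]
wrist_force: [-0.1, -0.2, 2.6]
width: 0.0234
finger_force: 30.0
```

Converted, -0.03 m / 0.2 = -0.15, -0.0214 m / 0.2 = -0.107.

Call:
pendant:
  increments:
    - [0.015,[0,0,-0.05],0]
    - [0.015,[0,0,-0.125],0]
    - [0.015,[0,0,-0.15],0]
    - [0.015,[0,0,-0.15],0]
    - [0.015,[0,0,-0.075],0]
    - [0.015,[-0.05,-0.0065,0],0]
    - [0.015,[-0.107,-0.013,0],0]
    - [0.015,[-0.107,-0.013,0],0]
    - [0.015,[-0.107,-0.013,0],0]
    - [0.015,[-0.107,-0.013,0],0]
    - [0.015,[-0.107,-0.013,0],0]
    - [0.015,[-0.107,-0.013,0],0]
    - [0.015,[-0.057,-0.0065,0],0]
    - [0.015,[0,0,0],0]
    - [0.015,[0,0,0],0]

```text
time: 21.22
tool_pos: [0.6364, -0.0875, 0.1162]
ee_rot: [3.141, -0.004, 3.012]
wrist_force: [-0.8, 0.0, -0.3]
width: 0.0236
finger_force: 30.0
```

```bash
python3 - <<'E'
from bench import *
from h import *
s=snapshot("wrist");np.save("pics/w8.npy",s,allow_pickle=True)
cv2.imwrite("pics/w8.png",cv2.resize(s["color"][130:270,200:400],(800,560),interpolation=cv2.INTER_CUBIC))
print(togo(get_obs(),[.637,-.088,.0268],np.radians(172.6)))
E
```

```text
(array([-0.0011, -0.0005,  0.0899]), np.float64(-0.0006))
```

View pics/w8.png

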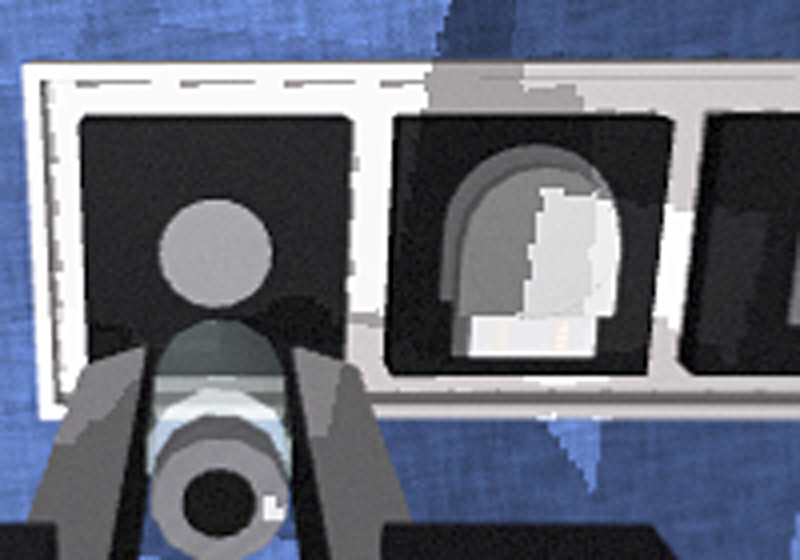

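The round print is at crop (216,252) and the held vial's cap at (220,500). The implant is to the right within its print. I'll cast these points.

```bash
python3 - <<'E'
from h import *
s=np.load("pics/w8.npy",allow_pickle=True).item();hv=cv2.cvtColor(s["color"],cv2.COLOR_BGR2HSV);g=hv[...,2]
k=np.zeros(g.shape,bool);k[176:210,236:272]=1
for p,c,a in blobs((g>110)&(hv[...,1]<60)&k,300,1500):print("disc",c,a,np.round(cast(s,[c],.018)*1000,1))
k[:]=0;k[244:268,242:268]=1
for p,c,a in blobs((g<60)&k,100,600):print("septum",c,a,np.round(cast(s,[c],.1554)*1000,1))
a=np.radians(-7.4);u=np.array([np.cos(a),np.sin(a)]);v=np.array([-u[1],u[0]]);C=np.array([.6478,-.004])
f=lambda x,y,z:np.r_[C+x*u+y*v,z]
for n,P in dict(oYm=f(0,-.023,.018),iYm_b=f(0,-.021,.018),iYm_t=f(0,-.021,.026),iY_t=f(0,.021,.026),oY=f(0,.023,.018)).items(): print(n,proj(s,P)[0].round(2))
for y in(190,193,196):print(y,g[y,305:360])
print(f(0,0,0)-0,)
E
```

```text
disc [253.34582624 192.80579216] 587 [[637.2 -87.7  18. ]]
septum [254.30508475 255.45762712] 236 [[637.2 -86.6 155.4]]
oYm [310.31 192.48]
iYm_b [312.17 192.48]
iYm_t [313.76 194.51]
iY_t [354.   194.45]
oY [353.2  192.42]
190 [ 34  27  31  20  26  47  99 100  97  79  86 118 132 131 130 132 133 133
 129 131 133 129 128 129 132 131 130 121 125 226 221 218 219 220 221 218
 218 220 220 217 220 216 219 216 240 239 238 240 243 246  84  40  39  49
  46]
193 [ 29  27  26  22  26  53 108 101  97  75 104 129 125 126 130 128 132 129
 129 127 131 130 133 129 129 128 130 227 220 219 219 221 218 218 219 220
 221 218 220 217 220 218 239 240 240 238 239 238 239 244  86  38  47  50
  48]
196 [ 28  29  25  16  24  67 104  98  92  76 113 131 127 135 135 129 130 129
 131 127 131 130 131 128 132 127 128 125 225 221 217 221 219 220 219 220
 219 219 217 219 218 220 216 239 238 238 238 239 243 184  67  45  46  44
  45]
[ 0.6478 -0.004   0.    ]
```

The cap sits about 0.9 mm beyond the TCP reading in +y, which matches the other parts (implant about 1 mm off). I'll aim the vial with that correction.

Converted, 0.02 m / 0.2 = 0.1, -0.0011 m / 0.2 = -0.0055.

Call:
pendant:
  increments:
    - [0.015,[-0.001,-0.0055,0.05],0]
    - [0.015,[0,0,0.1],0]
    - [0.015,[0,0,0.1],0]
    - [0.015,[0,0,0.075],0]
    - [0.015,[0,0,0.04],0]
    - [0.015,[0,0,0.025],0]
    - [0.015,[0,0,0],0]
    - [0.015,[0,0,0],0]

```text
time: 21.93
tool_pos: [0.637, -0.0887, 0.041]
ee_rot: [-3.142, 0.001, 3.012]
wrist_force: [-0.1, -0.2, -0.2]
width: 0.023
finger_force: 30.0
```

```bash
python3 - <<'E'
from bench import *
from h import *
print(togo(get_obs(),[.6365,-.0886,.0268],np.radians(172.6)))
E
```

```text
(array([0.0005, 0.    , 0.0142]), np.float64(-0.0006))
```

Converted, 0.005 m / 0.2 = 0.025, 0.004 m / 0.2 = 0.02.

Call:
pendant:
  increments:
    - [0.015,[0.002,0,0.025],0]
    - [0.015,[0,0,0.02],0]
    - [0.015,[0,0,0.01],0]
    - [0.015,[0,0,0.005],0]
    - [0.015,[0,0,0.0035],0]
    - [0.015,[0,0,0.0025],0]
    - [0.015,[0,0,0],0]
    - [0.015,[0,0,0],0]

```text
time: 22.6
tool_pos: [0.6366, -0.0886, 0.0274]
ee_rot: [3.142, 0.0, 3.012]
wrist_force: [0.8, -0.5, -0.2]
width: 0.0234
finger_force: 30.0
```

Converted, 0.0005 m / 0.2 = 0.0025, 0.0004 m / 0.2 = 0.002.

Call:
pendant:
  increments:
    - [0.015,[0,0,0.0025],0]
    - [0.015,[0,0,0.002],0]
    - [0.015,[0,0,0],0]
    - [0.015,[0,0,0],0]

```text
time: 22.93
tool_pos: [0.6367, -0.0886, 0.0269]
ee_rot: [3.142, 0.001, 3.012]
wrist_force: [0.3, 0.6, 1.8]
width: 0.0234
finger_force: 30.0
```

Converted, 0.0003 m / 0.2 = 0.0015.

Call:
pendant:
  increments:
    - [0.015,[0,0,0.0015],0]
    - [0.015,[0,0,0],0]
    - [0.015,[0,0,0],0]

```text
time: 23.18
tool_pos: [0.6367, -0.0887, 0.0269]
ee_rot: [-3.142, 0.001, 3.012]
wrist_force: [-2.0, 0.7, 5.1]
width: 0.0234
finger_force: 30.0
```

Converted, -0.035 m / 0.2 = -0.175, -0.03 m / 0.2 = -0.15.

Call:
pendant:
  increments:
    - [0.025,[0,0,0],0]
    - [0.028,[0,0,0],0]
    - [0.032,[0,0,0],0]
    - [0.036,[0,0,0],0]
    - [0.042,[0,0,0],0]
    - [0.044,[0,0,0],0]
    - [0.044,[0,0,-0.05],0]
    - [0.044,[0,0,-0.125],0]
    - [0.044,[0,0,-0.175],0]
    - [0.044,[0,0,-0.15],0]
    - [0.044,[0.075,0,-0.075],0]
    - [0.044,[0.15,0,0],0]
    - [0.044,[0.075,0,0],0]
    - [0.044,[0,0,0],0]
    - [0.044,[0,0,0],0]

```text
time: 24.43
tool_pos: [0.5771, -0.0809, 0.1422]
ee_rot: [-3.142, 0.002, 3.012]
wrist_force: [0.1, -0.2, 0.2]
width: 0.0444
finger_force: 0.0
```

```bash
python3 - <<'E'
from bench import *
from h import *
s=snapshot("wrist");np.save("pics/w9.npy",s,allow_pickle=True)
cv2.imwrite("pics/w9.png",cv2.resize(s["color"][150:300,190:440],(800,480),interpolation=cv2.INTER_CUBIC))
E
```

```text
(no output)
```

View pics/w9.png

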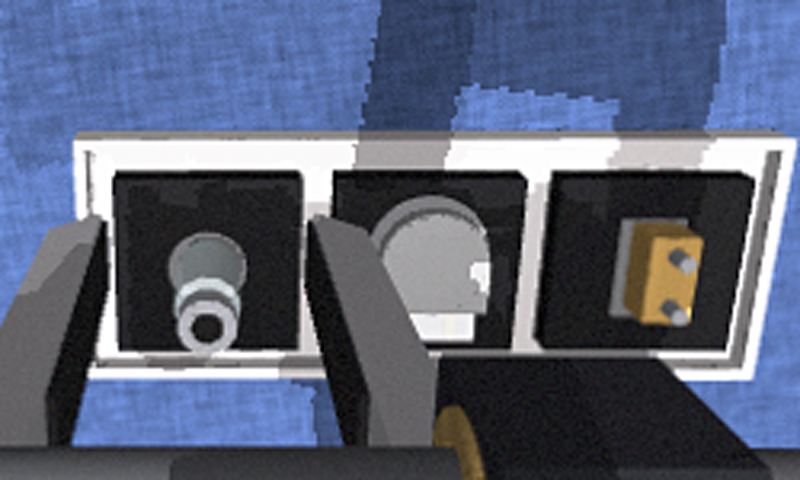

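The vial stands on the round print. The block's left rim, crop x 611 to 626, looks wide, so I'll measure it.

```bash
python3 - <<'E'
from h import *
s=np.load("pics/w9.npy",allow_pickle=True).item();hv=cv2.cvtColor(s["color"],cv2.COLOR_BGR2HSV)
a=np.radians(-7.4);u=np.array([np.cos(a),np.sin(a)]);v=np.array([-u[1],u[0]])
for y in(226,232,238,244):
    r=hv[y,376:395];print(y,r[:,2],r[:,1])
    val=r[:,2].astype(float)
    o=376+np.interp(65,val[:7],np.arange(7)) if 1 else 0
    sat=r[:,1].astype(float);i=np.argmax(sat>75);b=376+i-1+(75-sat[i-1])/(sat[i]-sat[i-1])
    W=cast(s,[[o,y],[b,y]],.018)[:,:2]*1000
    print(round(o,2),round(b,2),((W-[658.6,79.3])@np.c_[u,v]).round(1).tolist())
for x in(394,398,402):
    print(x,hv[212:230,x,2],hv[212:230,x,1])
print(cast(s,[[398,217.5],[398,221]],.018))
E
```

```text
226 [ 27  35  22  27  33  28  24  83 120 122 115  94  95  91  89  92  93 118
 174] [ 76  36  23  47   8  46  43  12   9   8  16  87 140 140 138 136 137 143
 141]
382.0 376.02 [[-9.2, -13.3], [-9.2, -20.5]]
232 [ 31  26  30  26  25  23  76 118 124 116 100  91  93  90  90  90 112 172
 199] [ 33  49  26  69  51  55  10   4  10   7  64 143 137 142 139 136 143 142
 141]
381.79 386.14 [[-1.3, -12.6], [-1.3, -7.3]]
238 [ 33  35  26  29  27  62 110 123 117 101  84  90  90  93  95 103 159 199
 192] [ 23  29  49  26  28   8   9   8   4  50 158 139 139 126 129 149 146 142
 141]
381.06 385.23 [[6.7, -12.5], [6.7, -7.4]]
244 [ 20  30  28  27  45 102 123 126 105  90  88  88  88  93 100 152 193 192
 193] [ 77  51   9  19  11   3  12  14  34 153 139 145 142 129 145 146 144 141
 141]
380.35 376.03 [[14.8, -12.4], [14.8, -17.7]]
394 [ 35  31  32  32  24  32  77  96 103 106 107 102 135 159 174 181 188 192] [ 58  33  16  24  53  24  13  48 131 149 138 140 142 144 141 142 142 143]
398 [ 30  27  31  25  32  26  70  98 101 101 100  97 150 186 191 191 183 171] [ 17  47  25  51  48  29  22  55 134 149 145 137 144 145 144 142 145 133]
402 [ 29  33  30  24  29  26  81 110 101  96  97  93 137 188 196 154 102  85] [ 18  62   9  32  88  59  19   9 104 146 145 151 143 141 143 142  40  18]
[[0.63909006 0.08629939 0.018     ]
 [0.64364176 0.08634207 0.018     ]]
```

The block is about 2 mm towards +y and 1 mm towards −x of its print, with the angle good. It is worth mending: regrip, lift a hair, shift and set down.

Converted, 0.03 m / 0.2 = 0.15, 0.0241 m / 0.2 = 0.1205.

Call:
pendant:
  increments:
    - [0.036,[-0.0215,0.06,0],0]
    - [0.036,[-0.0425,0.1205,0],0]
    - [0.036,[-0.0425,0.1205,0],0]
    - [0.036,[-0.0425,0.1205,0],0]
    - [0.036,[-0.0425,0.1205,0],0]
    - [0.036,[-0.0425,0.1205,0],0]
    - [0.036,[-0.0425,0.1205,0],0]
    - [0.036,[-0.0215,0.06,0],0]
    - [0.036,[0,0,0],0]
    - [0.036,[0,0,0.1],0]
    - [0.036,[0,0,0.15],0]
    - [0.036,[0,0,0.125],0]
    - [0.036,[0,0,0.05],0]
    - [0.036,[0,0,0],0]
    - [0.036,[0,0,0],0]

```text
time: 25.73
tool_pos: [0.6578, 0.0779, 0.0561]
ee_rot: [-3.141, -0.001, 3.011]
wrist_force: [1.4, 0.4, -0.0]
width: 0.0356
finger_force: 0.0
```

```bash
python3 - <<'E'
from bench import *
from h import *
print(togo(get_obs(),[.6581,.0790,.0236],np.radians(172.6)))
E
```

```text
(array([-0.0001,  0.0011,  0.0325]), np.float64(-0.0015))
```

Descend and grip at the old placing pose, then lift 2 mm.

Converted, 0.012 m / 0.2 = 0.06, 0.005 m / 0.2 = 0.025.

Call:
pendant:
  increments:
    - [0.036,[0,0.0055,0.06],0]
    - [0.036,[0,0,0.06],0]
    - [0.036,[0,0,0.025],0]
    - [0.036,[0,0,0],0]
    - [0.03,[0,0,0],0]
    - [0.026,[0,0,0],0]
    - [0.022,[0,0,0],0]
    - [0.018,[0,0,0],0]
    - [0.014,[0,0,0],0]
    - [0.01,[0,0,0],0]
    - [0.01,[0,0,0],0]
    - [0.01,[0,0,0],0]
    - [0.01,[0,0,-0.01],0]
    - [0.01,[0,0,-0.005],0]
    - [0.01,[0,0,0],0]
    - [0.01,[0,0,0],0]

```text
time: 27.07
tool_pos: [0.6578, 0.0798, 0.0296]
ee_rot: [3.142, -0.001, 3.012]
wrist_force: [0.2, -0.0, -1.2]
width: 0.0176
finger_force: 30.0
```

```bash
python3 - <<'E'
from bench import *
from h import *
print(togo(get_obs(),[.6589,.0772,.03],np.radians(172.6)))
E
```

```text
(array([-0.0015, -0.0024, -0.0004]), np.float64(-0.0006))
```

Converted, -0.0024 m / 0.2 = -0.012, -0.0012 m / 0.2 = -0.006.

Call:
pendant:
  increments:
    - [0.01,[-0.006,-0.012,0],0]
    - [0.01,[0,0,0],0]
    - [0.01,[0,0,0.005],0]
    - [0.01,[0,0,0.005],0]
    - [0.01,[0,0,0.002],0]
    - [0.01,[0,0,0],0]
    - [0.01,[0,0,0],0]

```text
time: 27.65
tool_pos: [0.6589, 0.0771, 0.0278]
ee_rot: [-3.142, 0.0, 3.012]
wrist_force: [-0.5, -0.8, -0.3]
width: 0.0175
finger_force: 30.0
```

Converted, 0.0005 m / 0.2 = 0.0025, 0.0004 m / 0.2 = 0.002.

Call:
pendant:
  increments:
    - [0.01,[0,0,0.0025],0]
    - [0.01,[0,0,0.002],0]
    - [0.01,[0,0,0],0]
    - [0.01,[0,0,0],0]

```text
time: 27.98
tool_pos: [0.659, 0.0771, 0.0277]
ee_rot: [-3.142, 0.0, 3.012]
wrist_force: [-2.5, -1.0, 5.1]
width: 0.0177
finger_force: 30.0
```

Converted, 0.0004 m / 0.2 = 0.002, 0.0003 m / 0.2 = 0.0015.

Call:
pendant:
  increments:
    - [0.01,[0,0,0.002],0]
    - [0.01,[0,0,0.0015],0]
    - [0.01,[0,0,0],0]
    - [0.01,[0,0,0],0]

```text
time: 28.32
tool_pos: [0.659, 0.0771, 0.0277]
ee_rot: [3.142, 0.001, 3.012]
wrist_force: [-3.3, -1.5, 7.6]
width: 0.0176
finger_force: 30.0
```

Call:
pendant:
  increments:
    - [0.019,[0,0,0],0]
    - [0.022,[0,0,0],0]
    - [0.026,[0,0,0],0]
    - [0.03,[0,0,0],0]
    - [0.036,[0,0,0],0]
    - [0.036,[0,0,-0.05],0]
    - [0.036,[0,0,-0.15],0]
    - [0.036,[0,0,-0.175],0]
    - [0.036,[0,0,-0.175],0]
    - [0.036,[0.0425,-0.1205,0],0]
    - [0.036,[0.0425,-0.1205,0],0]
    - [0.036,[0.0425,-0.1205,0],0]
    - [0.036,[0.0425,-0.1205,0],0]
    - [0.036,[0.0425,-0.1205,0],0]
    - [0.036,[0.0425,-0.1205,0],0]
    - [0.036,[0.0425,-0.0905,0],0]
    - [0.036,[0.025,0,0],0]
    - [0.036,[0,0,0],0]
    - [0.036,[0,0,0],0]

```text
time: 29.9
tool_pos: [0.5742, -0.0752, 0.1367]
ee_rot: [3.141, 0.001, 3.012]
wrist_force: [-0.1, 0.2, -0.4]
width: 0.0361
finger_force: 0.0
```

```bash
python3 - <<'E'
from bench import *
from h import *
s=snapshot("wrist");np.save("pics/w10.npy",s,allow_pickle=True)
cv2.imwrite("pics/w10.png",cv2.resize(s["color"][150:300,190:440],(800,480),interpolation=cv2.INTER_CUBIC))
hv=cv2.cvtColor(s["color"],cv2.COLOR_BGR2HSV)
a=np.radians(-7.4);u=np.array([np.cos(a),np.sin(a)]);v=np.array([-u[1],u[0]])
for y in(226,232,238,244):
    r=hv[y,370:400];val=r[:,2].astype(float);sat=r[:,1].astype(float)
    b=next(i for i in range(2,30) if sat[i]>75 and sat[i+1]>75 and val[i]>70)
    bb=b-1+(75-sat[b-1])/(sat[b]-sat[b-1]);o=next((i for i in range(1,b+1) if val[i]>65),b);oo=o-1+(65-val[o-1])/(val[o]-val[o-1])
    W=cast(s,[[370+oo,y],[370+bb,y]],.018)[:,:2]*1000
    print(y,round(370+oo,2),round(370+bb,2),((W-[658.6,79.3])@np.c_[u,v]).round(1).tolist())
E
```

```text
226 380.57 383.36 [[-15.3, -12.4], [-15.3, -9.1]]
232 379.65 382.48 [[-7.5, -12.5], [-7.5, -9.1]]
238 378.71 381.46 [[0.3, -12.7], [0.3, -9.4]]
244 378.1 380.86 [[8.3, -12.5], [8.3, -9.2]]
```

View pics/w10.png

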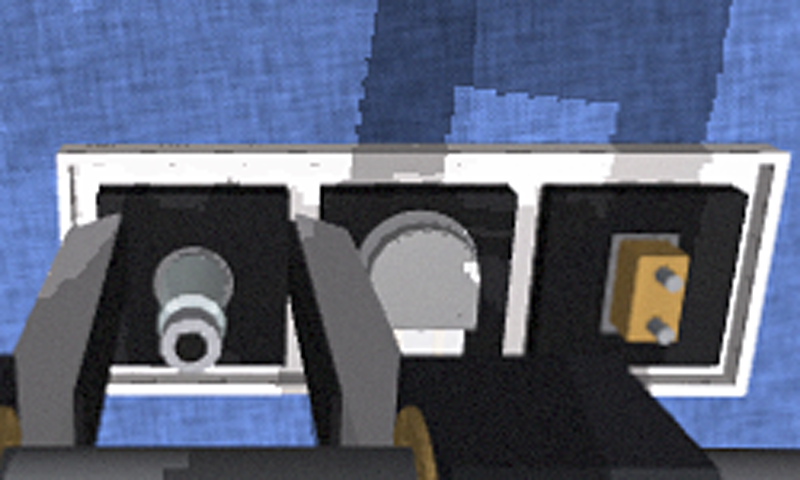

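The block's side rim is now 3.3 mm against 3 nominal. The vial stands on its disc, the implant lies in its outline, and the gripper is clear. I'll hand in the job.

```bash
python3 -c "
from bench import *
print(close_job())"
```

```text
the job is handed in; nothing more can be done
None
```

I placed the implant, pin block and vial on their outlines in the caddy, let go of each and handed the job in at about 30 s; the block is within about 0.5 mm of centre, the implant about 1.5 mm, the vial looked centred by eye, and I did not touch the look-alikes.

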